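# Park the soldering block on its stand and clamp it

### The arm

A 6-joint arm with a two-finger parallel gripper is mounted at the origin on the work surface. World frame = base frame: x ahead of the robot, y to its left, z up, the work surface at z = 0. Lengths are in m, angles in rad, forces in N, time in s.
With the tool pointing down it reaches from about 0.3 to 0.875 m from the base axis. Payload 6.4 kg.
Tool frame: the origin (TCP) lies on the centre line of the jaws, within the pads' length; the fingertips stand 8 mm ahead of it and the grasp point (between the pads) lies 11 mm behind it; z points along the fingers, y is the line along which they close (so a half turn about z gives the same grasp; the last joint's range is limited). The gripper opens to 85 mm and grips with 20 to 120 N. Pads are 22 mm wide; open, the fingers measure 114 mm over their backs; the gripper's body (76 mm by 85 mm) begins 54 mm behind the grasp point. The pads swing forward as they close: fully open they stand 13 mm farther back than shut.
Start: joints at [-1.389, 0.181, 1.607, -0, 1.354, -0.206], TCP at [0.217, -0.532, 0.239] pointing down, gripper open.
Joint ranges: [-2.99, 2.99], [-0.89, 2.07], [0.3, 2.58], [-1.14, 4.28], [0, 2.63], [-3.12, 3.12]. Speed limits (rad/s): [2.57, 2.57, 3.01, 3.14, 3.14, 3.14].

### API

Orientations are given as a unit quaternion [w, x, y, z].
In Python, from bench import ctrl gives the robot as it stands.
- The arm moves only by the shell command python3 -m handwheel 'ROWS' [OPENING]. ROWS is JSON, a list that holds one entry, the list of rows, each a list of 4 numbers: the shift along the tool's x, y, z each as a share of 20 cm, from -1 to 1, then the turn about the tool's z as a share of 1.5 rad, from -1 to 1. In form: [[[x, y, z, twist], ...]]. A call has 1 to 10 rows; each row is the pose to reach, as a shift and turn from the pose commanded when the call began, along the tool's axes at that moment; what a row does not reach only later rows make up. A row lasts 1/8 s, in which the tool goes at most 62.5 mm and 10.7 degrees, less where a joint would pass 70% of its speed; a pose out of reach is approached as far as the arm can. A call with a number of a shift or a turn outside -1 to 1 is refused whole. A call with a gripper value outside its range is refused whole. OPENING is the finger opening in mm, from 0 to 85.4, set as the call begins (- or left out, the last holds). The fingers move at their own pace and stop on an object; the grip force is fixed at half the most. Time passes only in rows, so rows that repeat a pose let the fingers close. It gives the time, the measured TCP pose, the force, the opening and the grip force at its end, in the units of the state.
- ctrl.get_obs(): the state, without advancing time (a new reading comes with each control period).
- ctrl.camera(name): name is "scene" or "top"; returns a dict with "color" (420x560x3 uint8, red, green, blue), "range_z" (420x560 float32, m along the optical axis (not along the pixel's ray), 0 where there is no reading), "K" (3x3 intrinsics, pixels), "pose" (4x4, takes a point from camera to world coordinates). Camera axes: x right, y down, z forward; pixel columns grow to the right and rows downward; lengths in m; the calibration is good to about 2 mm. A picture is of the moment at which its call begins.
- ctrl.hand_in(): hands the job in; it is judged then, once.
The state is a dict: "time_s": time; "q": joint angles; "dq": joint speeds; "joint_efforts": joint torques, N m; "eef_pos": TCP position; "eef_rot": TCP orientation; "wrist_force": force on the tool from outside, world axes, zero at the start; "torque": the same for the moment, N m; "opening": opening from 0.0 (shut) to 1.0 (fully open); "grasp_force": force on a finger pad.
Only numpy, scipy, OpenCV 4.12 (cv2) and the standard library are available. Lean on these libraries where they do the work, as an engineer would, in place of code of your own. Each camera call takes 0.05 s, during which the arm holds its last target. There are 200 camera calls.

### The job

Slide the dark soldering block off the side shelf, across the gap, onto the small square top of the soldering stand, so that it lies level and centred there, roughly square to it, with the shelf no longer carrying any of it. Then swing the stand's hold-down arm over onto the block and press it down firmly so that its foot sits on the block. Do not let the block drop, and leave the jar and the ring mandrel where they stand.

Things in the scene. Friction and masses are not known exactly. Their poses are not given: they have to be found in the camera images.
- block: Dark charcoal-coloured flat soldering block, loose, 120 (its x) x 100 (its y) x 22 mm thick, about 0.35 kg: too wide to grasp, to be pushed. Origin at the centre of its underside, z up. It starts lying on the shelf, its long side roughly towards the stand.
- shelf: Fixed dark steel shelf, a plate on two legs, top face 68 mm above the table. Origin on the table; in its own frame the plate spans x -75 to +75 mm and y -150 to +75 mm. Its +x edge faces the stand across an open gap of 38 to 48 mm.
- stand: Fixed steel stand: 70 x 70 mm square top plate on a post, top face 66 mm above the table (2 mm below the shelf's). Origin on the table under the plate's centre; x points away from the shelf, nearly parallel to the shelf's x. Behind the plate an upright strip (22 mm wide, near face at x = +75 mm, 106 mm high) carries the hold-down arm's hinge; a centred block clears it by 15 mm.
- holddown (a joint): Angle of the hold-down arm, rad: 0 = level, foot just touching the top of a block on the stand; 1.57 = upright; more leans away from the shelf; limits -0.12, 1.95. It starts raised. Hinge axis parallel to the stand's y, at stand x +80 mm, 102 mm above the table. A flat bar 18 mm wide, 6 mm thick; stiff: stays where left, needs 0.12 N m to turn (1.5 N at the disc).
- thumb_disc (a point): Centre of the outer face of the round thumb disc (34 mm across, 8 mm thick) at the arm's end, 80 mm from the hinge. The foot, 22 mm across, is on the other side, its end 20 mm from this point. Arm down: this point is above the stand's centre, 108 mm above the table, face up. Arm upright: about 182 mm above the table, its face looking away from the shelf.
- jar: Small glass jar, 44 mm across, 55 mm tall, standing on the shelf beside the block (on the shelf's -y side). Origin at the centre of its underside. Leave it alone.
- mandrel: Upright tapered steel ring mandrel on a round base 64 mm across, 165 mm tall, standing on the table about 160 mm to the stand's -y side. Origin at the centre of its underside. Leave it alone.
Things that resemble listed ones, but are neither listed nor needed, are in the scene too. Of the things that look like the block, the middle-sized one is meant.

How it is judged:
By the outcome, as a careful person would: the job done as asked, in the order asked, and still so for the second after the job is handed in, with the robot touching nothing.
It also fails if it takes over 58 s, if anything falls off the work surface, if the arm or the gripper's body presses on something with over 40 N, if the wrist force passes 120 N, or if a joint passes its speed limit or range.

## Working session

There is one attempt and no reset: what is moved stays moved. The work goes in short steps, Python scripts to look and compute and a shell command to move; the robot and the scene stay as the last step left them, time stands still between calls to the robot, and variables do not carry over. Pictures are saved under pics/ and viewed, at most 10 in all, crops included, and the job is handed in when it is done.

```bash
mkdir -p pics; ls
python3 - <<'E'
from bench import ctrl
import cv2,numpy as np
o=ctrl.get_obs(); print({k:np.round(v,3).tolist() for k,v in o.items()})
for n in("scene","top"):
    c=ctrl.camera(n); np.savez(f"pics/{n}0.npz",**c)
    cv2.imwrite(f"pics/{n}0.png",c["color"][...,::-1]); print(n,c["K"].round(1).tolist(),c["pose"].round(3).tolist())
E
```

```text
pics
{'time_s': 0.0, 'q': [-1.389, 0.182, 1.608, -0.0, 1.354, -0.206], 'dq': [-0.001, 0.0, -0.001, 0.0, 0.001, 0.0], 'joint_efforts': [0.001, -44.487, -35.134, -0.0, 0.009, 0.0], 'eef_pos': [0.217, -0.532, 0.238], 'eef_rot': [-0.001, 0.981, 0.193, 0.0], 'wrist_force': [-0.153, -0.29, -0.369], 'torque': [0.004, 0.003, -0.018], 'grasp_force': 0.0, 'opening': 1.002}
scene [[536.7, 0.0, 280.9], [0.0, 536.7, 212.5], [0.0, 0.0, 1.0]] [[0.793, 0.363, -0.489, 1.01], [0.609, -0.478, 0.632, -0.802], [-0.005, -0.8, -0.6, 0.759], [0.0, 0.0, 0.0, 1.0]]
top [[494.6, 0.0, 275.0], [0.0, 494.6, 207.6], [0.0, 0.0, 1.0]] [[0.005, -0.996, 0.093, 0.378], [-1.0, -0.007, -0.019, -0.094], [0.02, -0.093, -0.995, 1.223], [0.0, 0.0, 0.0, 1.0]]
```

View pics/scene0.png

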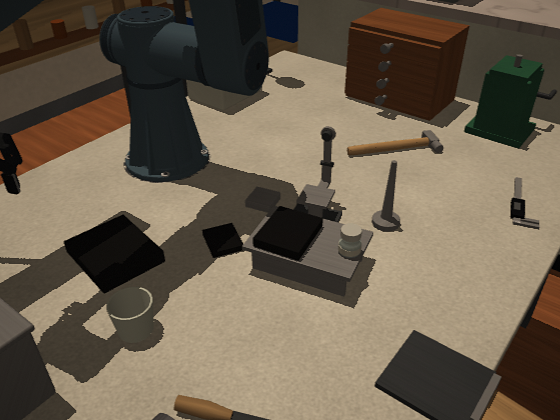

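View pics/top0.png

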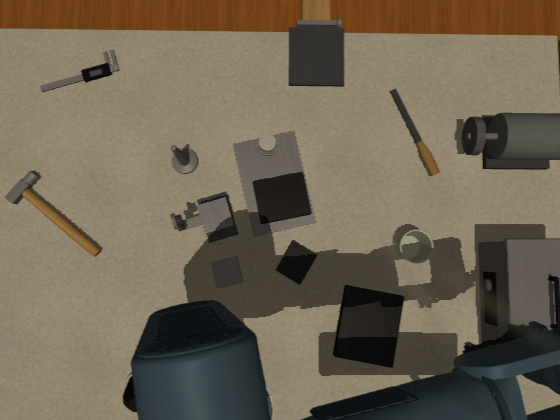

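The top view shows the shelf with the block at about (282,197), the jar at (267,144), the stand plate at (217,217) with the hold-down raised to its left (180,221), and the mandrel at (184,158). World +y is image left and +x is up. Next I measure the edges.

```bash
cat > h.py <<'E'
import numpy as np,cv2
def ray(c,uv,z):
    uv=np.atleast_2d(np.asarray(uv,float)); K,T=c["K"],c["pose"]
    d=np.c_[(uv[:,0]-K[0,2])/K[0,0],(uv[:,1]-K[1,2])/K[1,1],np.ones(len(uv))]@T[:3,:3].T
    return T[:3,3]+d*((z-T[2,3])/d[:,2])[:,None]
def cloud(c):
    K,T=c["K"],c["pose"]; v,u=np.mgrid[:420,:560]; z=c["range_z"]
    p=np.stack([(u-K[0,2])/K[0,0]*z,(v-K[1,2])/K[1,1]*z,z],-1)@T[:3,:3].T+T[:3,3]
    p[z==0]=np.nan; return p
def rect(c,mask,z):
    """min-area rect of largest blob, cast on plane z: centre, sizes, angle of long side"""
    cs,_=cv2.findContours(mask.astype(np.uint8),cv2.RETR_EXTERNAL,cv2.CHAIN_APPROX_NONE)
    k=max(cs,key=cv2.contourArea)[:,0]
    P=ray(c,k,z)[:,:2]
    (cx,cy),(w,h),a=cv2.minAreaRect((P*1000).astype(np.float32))
    return (cx,cy),(w,h),a,k
E
python3 - <<'E'
from h import *
c=np.load("pics/top0.npz"); p=cloud(c); z=p[...,2]; V=c["color"].max(-1)
win=np.zeros((420,560),bool); win[125:245,160:325]=1
for lo,hi,n in((.08,.1,'block'),(.058,.1,'shelf/stand+')):
    m=win&(z>lo)&(z<hi); nn,l,st,ce=cv2.connectedComponentsWithStats(m.astype(np.uint8))
    for i in range(1,nn):
        if st[i,4]>60:
            r=rect(c,l==i,.09 if n=='block' else .067); print(n,st[i].tolist(),np.round(r[0],1),np.round(r[1],1),round(r[2],2),'z',np.nanmedian(z[l==i]).round(4))
m=win&(z>.095); nn,l,st,ce=cv2.connectedComponentsWithStats(m.astype(np.uint8))
for i in range(1,nn):
    if st[i,4]>20: print('high',st[i].tolist(),p[l==i].mean(0).round(4),np.nanmax(z[l==i]).round(4))
print(V[197,240:320].tolist()); print(V[217,165:245].tolist())
im=cv2.resize(c["color"][120:250,155:330,::-1],None,fx=4.5,fy=4.5,interpolation=cv2.INTER_CUBIC)
cv2.imwrite("pics/t1.png",cv2.convertScaleAbs(im,alpha=1.5,beta=15))
s=np.load("pics/scene0.npz");im=cv2.resize(s["color"][115:300,225:415,::-1],None,fx=3.2,fy=3.2,interpolation=cv2.INTER_CUBIC)
cv2.imwrite("pics/s1.png",cv2.convertScaleAbs(im,alpha=1.8,beta=15))
E
```

```text
block [258, 144, 19, 12, 69] [619.7 -96. ] [42.5 24.8] 87.29 z 0.0926
block [253, 172, 59, 52, 2236] [ 508.7 -131.9] [100.2 119.7] 11.51 z 0.0899
shelf/stand+ [233, 131, 83, 106, 5767] [ 546.  -113.8] [225.2 150. ] 13.22 z 0.0701
shelf/stand+ [195, 197, 39, 37, 908] [467.2  29. ] [70.  81.9] 17.27 z 0.0658
high [259, 133, 18, 20, 278] [ 0.6289 -0.0972  0.1203] 0.1295
high [171, 145, 13, 13, 93] [0.6044 0.104  0.1379] 0.1679
high [171, 213, 13, 18, 163] [0.4458 0.0917 0.1787] 0.2011
[147, 146, 146, 145, 134, 118, 112, 113, 111, 113, 112, 113, 111, 111, 110, 82, 27, 33, 31, 33, 32, 31, 32, 31, 34, 34, 33, 31, 32, 31, 34, 33, 31, 29, 31, 31, 32, 31, 32, 32, 34, 30, 30, 31, 33, 28, 31, 32, 32, 31, 31, 34, 32, 33, 31, 31, 32, 32, 31, 30, 33, 32, 32, 33, 29, 30, 30, 25, 85, 116, 134, 146, 144, 145, 145, 145, 146, 149, 149, 149]
[145, 149, 145, 144, 141, 126, 95, 87, 87, 66, 36, 40, 42, 45, 45, 40, 64, 118, 143, 143, 115, 70, 69, 68, 73, 71, 82, 90, 99, 107, 108, 109, 112, 109, 98, 105, 115, 109, 110, 110, 111, 110, 109, 112, 112, 114, 113, 110, 109, 110, 110, 108, 107, 111, 111, 109, 110, 110, 113, 115, 113, 112, 91, 58, 58, 58, 46, 28, 35, 61, 73, 73, 71, 70, 69, 68, 68, 73, 73, 73]
```

View pics/t1.png

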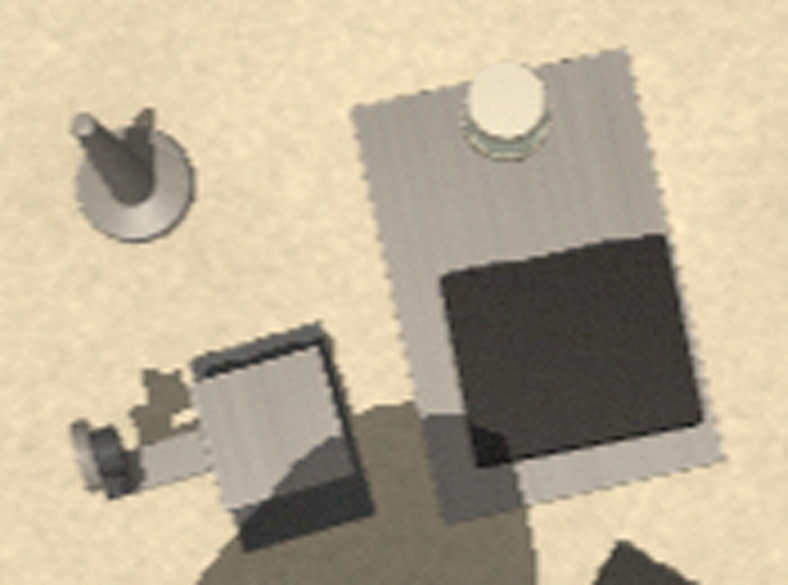

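View pics/s1.png

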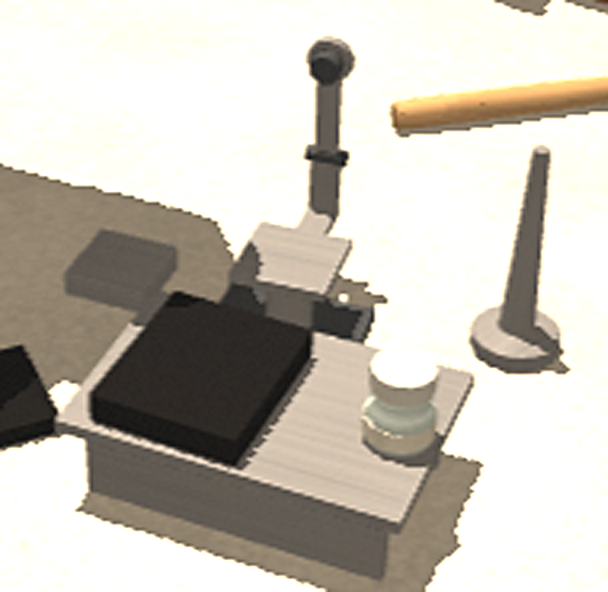

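The crops show the block lying near the shelf's near/far edge (corners at about (440,275), (663,237), (705,428) and (478,468) in the crop). The stand plate is empty and the hold-down arm is upright at its far side. Next come the stand pose and the push geometry.

```bash
cat >> h.py <<'E'
def frame(cxy,deg):  # x axis = (-sin,cos), y = (-cos,-sin)
    a=np.radians(deg); return np.array(cxy),np.array([-np.sin(a),np.cos(a)]),np.array([-np.cos(a),-np.sin(a)])
def loc(p,F): d=np.asarray(p)[...,:2]-F[0]; return np.stack([d@F[1],d@F[2]],-1)
E
python3 - <<'E'
from h import *
c=np.load("pics/top0.npz"); p=cloud(c); z=p[...,2]
m=np.zeros((420,560),np.uint8); m[185:245,185:240]=1
m&=((z>.060)&(z<.070)).astype(np.uint8)
print('\n'.join(''.join('.#'[v] for v in r) for r in m[192:240,190:240]))
o=cv2.morphologyEx(m,cv2.MORPH_OPEN,np.ones((13,13),np.uint8))
for mm in(m,o):
    r=rect(c,mm,.066); print(np.round(r[0],1),np.round(r[1],1),r[2],mm.sum())
E
```

```text
..................................................
..................................................
..................................................
..................................................
..................................................
..................................##..............
..............................#######.............
...........................##.#######.............
.......................##############.............
....................#########..######.............
.................#####################............
.............##########.#########.####............
..........###########################.............
.......################################...........
........#.#############################...........
........##########################.####...........
........##################.############...........
.........###############################..........
.........#####.#############.###########..........
.........##################.###.####.###..........
.........##########################.#####.........
..........###################
[... 918 characters left out ...]
.....................
...............######.............................
...............#..................................
..................................................
..................................................
..................................................
..................................................
..................................................
..................................................
[468.6  24.9] [70.1 72.9] 17.109277725219727 886Traceback (most recent call last):
  File "<stdin>", line 8, in <module>
  File "h.py", line 13, in rect
    k=max(cs,key=cv2.contourArea)[:,0]
      ~~~^^^^^^^^^^^^^^^^^^^^^^^^
ValueError: max() iterable argument is empty
```

Run:
```python
from h import *
c=np.load("pics/top0.npz"); p=cloud(c); z=p[...,2]
m=np.zeros((420,560),np.uint8); m[185:245,185:240]=1
m&=((z>.060)&(z<.070)).astype(np.uint8)
m=cv2.morphologyEx(m,cv2.MORPH_CLOSE,np.ones((3,3),np.uint8)); m=cv2.morphologyEx(m,cv2.MORPH_OPEN,np.ones((5,5),np.uint8))
r=rect(c,m,.066); print(np.round(r[0],1),np.round(r[1],1),r[2],m.sum())
v,u=np.nonzero(m); P=ray(c,np.c_[u,v],.066)[:,:2]*1000; print('centroid',P.mean(0))
# angle by edge lines: fit robustly on contour, 4 sides
k=r[3]; Q=ray(c,k,.066)[:,:2]*1000; F=frame(P.mean(0),16.5); L=loc(Q,F)
for ax in(0,1):
    for s in(-1,1):
        e=Q[(s*L[:,ax]>28)&(abs(L[:,1-ax])<26)].astype(np.float32)
        vx,vy,x0,y0=cv2.fitLine(e,cv2.DIST_HUBER,0,.1,.1).ravel(); print(ax,s,len(e),np.degrees(np.arctan2(vy,vx)).round(2),loc(np.array([x0,y0]),F).round(1))
B=frame((508.7,-131.9),11.51);S=frame((546,-113.8),13.22)
for nm,FF in(('stand',F),):
    print('block in stand',loc(B[0],FF),'shelf rect centre in stand',loc(S[0],FF))
w=np.zeros_like(m,bool); w[205:235,165:200]=1
w&=z>.12; D=p[w]*1000; dl=np.c_[loc(D,F),D[:,2]]; print('disc/arm pts stand frame', np.percentile(dl,[0,10,50,90,100],axis=0).round(1).tolist(), len(dl))
s=np.load("pics/scene0.npz"); ps=cloud(s)*1000; l=np.concatenate([loc(ps,F),ps[...,2:]],-1)
a=l[(abs(l[...,0]-90)<60)&(abs(l[...,1])<25)&(l[...,2]>105)&(l[...,2]<230)]
for h in range(105,215,8):
    b=a[(a[:,2]>=h)&(a[:,2]<h+8)]
    if len(b): print(h,len(b),b[:,0].min().round(1),np.median(b[:,0]).round(1),b[:,0].max().round(1),'y',b[:,1].min().round(1),b[:,1].max().round(1))
```

```text
[468.6  24.9] [70.2 72.9] 17.035118103027344 892
centroid [468.72616983  23.78243927]
0 -1 21 17.03 [-34.2   0.6]
0 1 22 15.14 [34.4 -0.7]
1 -1 21 -72.56 [  2.1 -34.3]
1 1 21 -72.45 [ 0.3 33.9]
block in stand [-160.6245763     5.88850441] shelf rect centre in stand [-153.86371146  -35.01614944]
disc/arm pts stand frame [[60.0, -15.7, 135.0], [61.5, -9.5, 183.9], [71.9, 1.7, 192.0], [77.8, 11.2, 197.6], [79.8, 16.7, 201.1]] 140
105 49 71.1 78.5 85.5 y -15.1 15.5
113 22 75.6 79.7 81.7 y -8.4 9.7
121 24 75.6 78.5 83.4 y -7.8 8.2
129 22 72.9 78.7 82.3 y -7.3 8.6
137 24 72.0 78.0 81.0 y -8.7 9.3
145 22 73.3 76.2 82.3 y -7.3 10.2
153 25 73.5 75.8 81.4 y -8.0 9.8
161 21 72.8 74.9 78.9 y -8.7 9.3
169 18 61.6 65.8 79.5 y -11.9 9.5
177 42 60.5 64.9 86.2 y -15.7 18.7
185 70 59.2 68.8 83.4 y -15.3 17.6
193 54 60.0 74.7 83.3 y -13.0 14.1
201 3 72.4 74.4 79.1 y -3.4 4.1
```

```bash
python3 -m handwheel '[[[0.3,-0.12,0,0],[0.6,-0.25,0,0],[1,-0.4,0,0],[1,-0.4,0,0]]]' 60; python3 -m handwheel '[[[0.3,-0.12,0,-0.12],[0.6,-0.25,0,-0.24],[1,-0.426,0,-0.37],[1,-0.426,0,-0.49],[1,-0.426,0,-0.61],[1,-0.426,0,-0.73],[1,-0.426,0,-0.85],[1,-0.426,0,-0.922],[1,-0.426,0,-0.922],[1,-0.426,0,-0.922]]]'
```

```text
time_s: 0.6
eef_pos: [0.3741, -0.3799, 0.2389]
eef_rot: [-0.001, 0.981, 0.194, 0.0]
wrist_force: [0.1, -0.8, -0.4]
opening: 0.699
grasp_force: 0.0
time_s: 1.85
eef_pos: [0.5251, -0.228, 0.239]
eef_rot: [-0.0, 0.634, 0.773, -0.0]
wrist_force: [-0.1, -0.6, -0.2]
opening: 0.705
grasp_force: 0.0
```

```bash
python3 -m handwheel '[[[0,0.013,0.25,0],[0,0.013,0.5,0],[0,0.013,0.7,0],[0,0.013,0.77,0],[0,0.013,0.77,0]]]'
python3 - <<'E'
from bench import ctrl
from h import *
c=ctrl.camera("scene"); im=cv2.resize(c["color"][115:300,205:395,::-1],None,fx=3.2,fy=3.2,interpolation=cv2.INTER_CUBIC)
cv2.imwrite("pics/s2.png",cv2.convertScaleAbs(im,alpha=2.2,beta=20))
p=cloud(c)*1000; B=frame((508.7,-131.9),11.51); l=np.concatenate([loc(p,B),p[...,2:]],-1)
a=l[(l[...,0]>-125)&(l[...,0]<-68)&(abs(l[...,1])<60)&(l[...,2]>72)&(l[...,2]<130)]
for h in range(72,130,4):
    b=a[(a[:,2]>=h)&(a[:,2]<h+4)]
    if len(b): print(h,len(b),np.percentile(b[:,0],[2,98]).round(1),'y',np.percentile(b[:,1],[2,98]).round(1))
E
```

```text
time_s: 2.48
eef_pos: [0.5277, -0.2275, 0.085]
eef_rot: [-0.001, 0.633, 0.774, -0.0]
wrist_force: [0.6, -0.6, 0.4]
opening: 0.706
grasp_force: 0.0
80 1 [-88.6 -88.6] y [33.3 33.3]
84 12 [-106.7  -91.9] y [-35.   37.7]
88 25 [-108.1  -87.5] y [-37.5  44.5]
92 27 [-108.2  -86.4] y [-40.2  38.1]
96 42 [-107.8  -84.3] y [-41.8  44.5]
100 36 [-107.8  -86.8] y [-41.5  44.3]
104 33 [-108.4  -88.2] y [-41.8  38.9]
108 36 [-107.3  -89. ] y [-42.   45.8]
112 34 [-107.9  -90.6] y [-42.4  41.3]
116 32 [-108.3  -86.1] y [-41.6  43.2]
120 32 [-108.7  -87.9] y [-42.1  39.4]
124 24 [-109.4  -91.8] y [-44.6  50.5]
128 18 [-111.2  -94.8] y [-52.5  54. ]
```

View pics/s2.png

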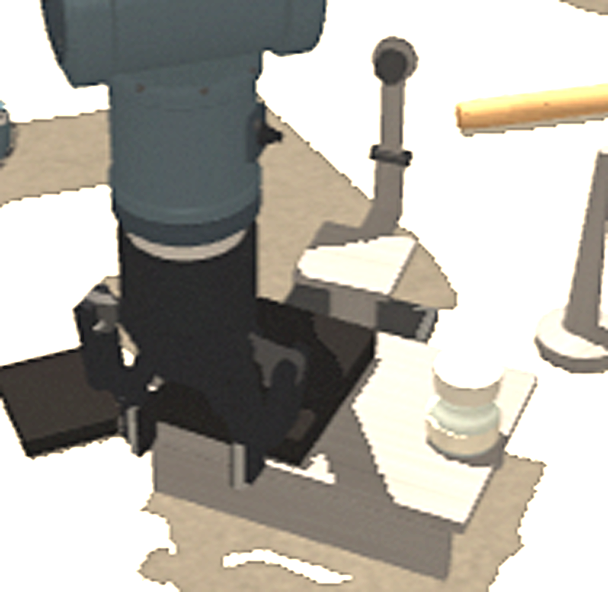

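The gripper is behind the block with the fingers spread along its face. The fingertips are at about z=0.085, level with the TCP. I'll lower about 11 mm and start the push.

```bash
python3 -m handwheel '[[[0,0,0.055,0],[0,0,0.055,0],[0.05,0,0.055,0],[0.1,0,0.055,0],[0.13,0,0.055,0],[0.17,0,0.055,-0.003],[0.21,0,0.055,-0.006],[0.25,0,0.055,-0.01],[0.29,0,0.055,-0.013],[0.33,0,0.055,-0.016]]]'
python3 - <<'E'
from bench import ctrl
from h import *
c=ctrl.camera("top"); p=cloud(c)*1000
B=frame((468.7,23.8),16.9); l=np.concatenate([loc(p,B),p[...,2:]],-1)
print(ctrl.get_obs()["wrist_force"])
m=(c["color"].max(-1)<60)&(p[...,2]>78)&(p[...,2]<96)&(l[...,0]>-250)&(l[...,0]<60)&(abs(l[...,1])<90)
q=l[m]
for b in range(-60,70,20):
    s=q[abs(q[:,1]-b)<8]
    if len(s):print(b,'x',s[:,0].min().round(1),s[:,0].max().round(1))
for b in range(-220,40,20):
    s=q[abs(q[:,0]-b)<8]
    if len(s):print('x',b,'y',s[:,1].min().round(1),s[:,1].max().round(1))
E
```

```text
time_s: 3.78
eef_pos: [0.5148, -0.1626, 0.0745]
eef_rot: [0.0, 0.624, 0.782, -0.0]
wrist_force: [-0.1, -2.1, 1.2]
opening: 0.704
grasp_force: 1.2
[ 0.80410818 -0.31892772  1.52411119]
-40 x -113.0 -65.7
-20 x -163.8 -64.3
0 x -163.1 -63.2
20 x -173.9 -100.4
40 x -178.7 -116.9
60 x -178.1 -137.1
x -180 y 26.9 58.2
x -160 y -24.9 57.5
x -140 y -24.9 56.3
x -120 y -44.1 41.9
x -100 y -47.5 22.1
x -80 y -48.8 -12.5
x -60 y -45.7 -5.0
```

```bash
python3 -m handwheel '[[[0.04,0,0,-0.003],[0.08,0,0,-0.006],[0.12,0.002,0,-0.01],[0.16,0.002,0,-0.013],[0.2,0.003,0,-0.016],[0.24,0.003,0,-0.02],[0.28,0.004,0,-0.023],[0.32,0.004,0,-0.026],[0.36,0.004,0,-0.03],[0.36,0.004,0,-0.03]]]'
cat > look.py <<'E'
from bench import ctrl
from h import *
import sys
B=frame((468.7,23.8),16.9); print(ctrl.get_obs()["wrist_force"].round(2))
for n in("top","scene"):
    c=ctrl.camera(n); p=cloud(c)*1000; l=np.concatenate([loc(p,B),p[...,2:]],-1)
    m=(c["color"].max(-1)<70)&(p[...,2]>83)&(p[...,2]<94)&(l[...,0]>-150)&(l[...,0]<70)&(abs(l[...,1])<70)
    q=l[m]; print(n,'z',np.percentile(q[:,2],[10,50,90]).round(1),len(q))
    for b in range(-60,70,20):
        s=q[abs(q[:,1]-b)<6]
        if len(s)>5:print(' y',b,'x',s[:,0].min().round(1),s[:,0].max().round(1))
    for b in range(-120,70,20):
        s=q[abs(q[:,0]-b)<6]
        if len(s)>5:print(' x',b,'y',s[:,1].min().round(1),s[:,1].max().round(1),'z',np.median(s[:,2]).round(1))
    np.savez(f"pics/last_{n}.npz",**c)
E
python3 look.py
```

```text
time_s: 5.08
eef_pos: [0.4988, -0.0913, 0.0738]
eef_rot: [-0.001, 0.606, 0.796, 0.0]
wrist_force: [0.3, 0.3, -0.5]
opening: 0.707
grasp_force: 0.0
[ 0.35  0.34 -0.55]
top z [86.3 89.4 92.2] 989
 y -40 x -10.1 10.1
 y -20 x -68.1 10.1
 y 0 x -84.0 -21.6
 y 20 x -97.1 -4.1
 y 40 x -106.4 -17.8
 x -100 y 23.3 52.8 z 90.5
 x -80 y -9.3 52.9 z 90.2
 x -60 y -24.9 52.3 z 89.3
 x -40 y -18.0 51.8 z 89.5
 x -20 y 2.4 40.1 z 88.0
 x 0 y -48.9 24.7 z 87.4
scene z [86.  90.8 93. ] 614
 y -40 x -126.2 11.4
 y -20 x -129.5 9.1
 y 0 x -109.0 -14.5
 y 20 x -107.8 -63.4
 y 40 x -129.4 -61.3
 x -120 y -37.7 49.0 z 88.8
 x -100 y -45.5 36.8 z 91.4
 x -80 y -46.5 48.4 z 91.9
 x -60 y -46.6 49.5 z 90.8
 x -40 y -47.0 -7.4 z 90.6
 x -20 y -47.9 -0.1 z 90.3
 x 0 y -48.1 -34.3 z 89.5
```

```bash
python3 -m handwheel '[[[0.03,0.002,0,-0.002],[0.06,0.004,0,-0.004],[0.09,0.006,0,-0.006],[0.12,0.008,0,-0.008],[0.15,0.01,0,-0.01],[0.175,0.011,0,-0.013],[0.2,0.012,0,-0.015],[0.22,0.013,0,-0.017],[0.235,0.014,0,-0.017],[0.235,0.014,0,-0.017]]]'; python3 look.py
```

```text
time_s: 6.42
eef_pos: [0.4896, -0.0461, 0.0743]
eef_rot: [-0.0, 0.596, 0.803, 0.0]
wrist_force: [0.6, 1.3, 0.0]
opening: 0.703
grasp_force: 0.0
[0.58 1.28 0.03]
top z [85.2 88.  90.5] 1018
 y -20 x -8.4 15.4
 y 0 x -31.7 35.4
 y 20 x -54.2 50.4
 y 40 x -62.9 50.7
 x -60 y 25.1 49.2 z 87.5
 x -40 y 10.1 49.9 z 88.2
 x -20 y -10.8 49.9 z 88.1
 x 0 y -23.3 49.6 z 87.9
 x 20 y -16.9 49.6 z 88.3
 x 40 y 5.9 44.2 z 87.7
scene z [85.9 89.7 91.7] 612
 y -40 x -83.6 56.0
 y -20 x -65.0 30.4
 y 0 x -61.8 45.8
 y 20 x -63.1 -7.2
 y 40 x -83.5 -5.9
 x -80 y -41.6 46.3 z 88.9
 x -60 y -50.3 33.3 z 88.2
 x -40 y -49.0 40.8 z 89.6
 x -20 y -49.3 47.9 z 90.1
 x 0 y -49.2 46.2 z 89.6
 x 20 y -49.4 -9.4 z 89.7
 x 40 y -48.7 -5.7 z 89.8
```

The block is on the stand, level at 88 mm and about 3 mm short. I'll back off for a clear look.

```bash
python3 -m handwheel '[[[-0.1,0,0,0],[-0.2,0,0,0],[-0.4,0,-0.15,0],[-0.7,0,-0.3,0],[-0.9,0,-0.4,0],[-0.9,0,-0.4,0]]]'
cat > blk.py <<'E'
from bench import ctrl
from h import *
F=frame((468.7,23.8),16.9)
c=ctrl.camera("top"); p=cloud(c)*1000; l=loc(p,F)
m=((p[...,2]>80)&(p[...,2]<96)&(abs(l[...,0])<70)&(abs(l[...,1])<70)&(c["color"].max(-1)<75)).astype(np.uint8)
m=cv2.morphologyEx(m,cv2.MORPH_CLOSE,np.ones((3,3),np.uint8)); m=cv2.morphologyEx(m,cv2.MORPH_OPEN,np.ones((9,9),np.uint8))
r=rect(c,m,.088); print('block rect',np.round(r[0],1),np.round(r[1],1),round(r[2],2),'in stand',loc(np.array(r[0]),F).round(1))
q=p[m>0]; L=loc(q,F); A=np.c_[L,np.ones(len(L))]; s=np.linalg.lstsq(A,q[:,2],rcond=None)[0]; print('tilt deg',np.degrees(s[:2]).round(2),'z',s[2].round(1))
np.savez("pics/last_top.npz",**c)
s=ctrl.camera("scene"); np.savez("pics/last_scene.npz",**s)
im=cv2.resize(s["color"][95:280,225:415,::-1],None,fx=3.2,fy=3.2,interpolation=cv2.INTER_CUBIC)
import sys; cv2.imwrite(sys.argv[1],cv2.convertScaleAbs(im,alpha=1.8,beta=15))
E
python3 blk.py pics/s3.png
```

```text
time_s: 7.28
eef_pos: [0.5438, -0.2245, 0.1569]
eef_rot: [0.003, 0.598, 0.802, -0.0]
wrist_force: [0.6, 0.1, 0.2]
opening: 0.702
grasp_force: 0.0
block rect [469.5  20.5] [100.2 119.8] 16.99 in stand [-3.4  0.2]
 ** On entry to DLASCL parameter number  4 had an illegal value
 ** On entry to DLASCL parameter number  4 had an illegal valueTraceback (most recent call last):
  File "blk.py", line 8, in <module>
    q=p[m>0]; L=loc(q,F); A=np.c_[L,np.ones(len(L))]; s=np.linalg.lstsq(A,q[:,2],rcond=None)[0]; print('tilt deg',np.degrees(s[:2]).round(2),'z',s[2].round(1))
                                                        ~~~~~~~~~~~~~~~^^^^^^^^^^^^^^^^^^^^^
    x, resids, rank, s = _umath_linalg.lstsq(a, b, rcond,
                         ~~~~~~~~~~~~~~~~~~~^^^^^^^^^^^^^
                                             signature=signature)
                                             ^^^^^^^^^^^^^^^^^^^^
    raise LinAlgError("SVD did not converge in Linear Least Squares")
numpy.linalg.LinAlgError: SVD did not converge in Linear Least Squares
```

The block is at (-3.4, 0.2) mm from centre and square to 0.1°. One more push of about 3.5 mm.

```bash
sed -i 's/q=p\[m>0\];/q=p[m>0]; q=q[~np.isnan(q[:,2])];/' blk.py
python3 -m handwheel '[[[0.3,0,0.15,0],[0.5,0,0.3,0],[0.7,0,0.4,0],[0.82,0,0.4,0],[0.88,0,0.4,0],[0.895,0,0.4,0],[0.905,0,0.4,0],[0.912,0,0.4,0],[0.917,0,0.4,0],[0.917,0,0.4,0]]]'
python3 -m handwheel '[[[-0.1,0,0,0],[-0.2,0,0,0],[-0.4,0,-0.15,0],[-0.7,0,-0.3,0],[-0.9,0,-0.7,0],[-0.9,0,-0.7,0]]]' 0; python3 blk.py pics/s3.png
```

```text
time_s: 8.57
eef_pos: [0.489, -0.0436, 0.0744]
eef_rot: [0.0, 0.596, 0.803, 0.0]
wrist_force: [1.4, -1.2, -0.5]
opening: 0.701
grasp_force: 0.7
time_s: 9.32
eef_pos: [0.5423, -0.2196, 0.2178]
eef_rot: [0.003, 0.597, 0.803, 0.0]
wrist_force: [0.7, 0.2, -0.2]
opening: 0.003
grasp_force: 0.0
block rect [468.8  22.9] [100.2 119.8] 17.0 in stand [-0.9  0.2]
tilt deg [ 0.05 -0.09] z 87.9
```

View pics/s3.png

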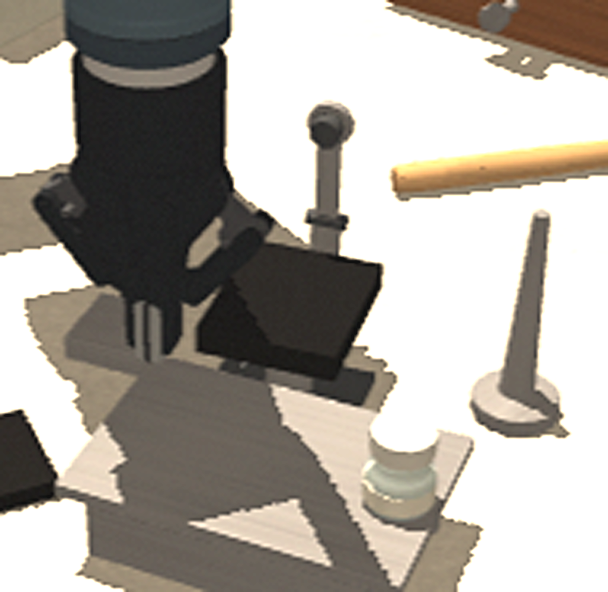

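The view shows the block alone on the stand, clear of the shelf, and the hold-down still upright at crop pixel (328,125). Jar and mandrel are untouched. Next I go over the arm to its far side with the fingers shut.

```bash
python3 -m handwheel '[[[0,0,-0.25,0],[0.2,0,-0.25,0],[0.45,0,-0.25,0],[0.7,0,-0.25,0],[1,0,-0.25,0],[1,0,-0.25,0]]]'; python3 -m handwheel '[[[0.25,0,0,0],[0.5,0,0,0],[0.75,0,0,0],[1,0,0,0],[1,0,0,0],[1,0,0.2,0],[1,0,0.42,0],[1,0,0.42,0]]]'
python3 - <<'E'
from bench import ctrl
from h import *
F=frame((468.7,23.8),16.9); o=ctrl.get_obs(); print(loc(o["eef_pos"]*1000,F),o["eef_pos"],o["eef_rot"])
s=ctrl.camera("scene"); p=cloud(s)*1000; l=np.concatenate([loc(p,F),p[...,2:]],-1)
a=l[(l[...,0]>40)&(l[...,0]<200)&(abs(l[...,1])<40)&(l[...,2]>105)&(l[...,2]<260)]
for h in range(105,260,10):
    b=a[(a[:,2]>=h)&(a[:,2]<h+10)]
    for nm,t in(('arm',b[b[:,0]<105]),('grip',b[b[:,0]>=105])):
        if len(t):print(h,nm,len(t),np.percentile(t[:,0],[2,50,98]).round(1),'y',t[:,1].min().round(1),t[:,1].max().round(1))
E
```

```text
time_s: 10.18
eef_pos: [0.4811, -0.0208, 0.2628]
eef_rot: [-0.001, 0.594, 0.805, -0.0]
wrist_force: [0.5, -0.2, 0.1]
opening: 0.003
grasp_force: 0.0
time_s: 11.18
eef_pos: [0.4226, 0.1655, 0.1767]
eef_rot: [-0.003, 0.596, 0.803, -0.003]
wrist_force: [-0.0, -0.6, 0.3]
opening: 0.005
grasp_force: 0.0
[148.99833119   2.91355435] [0.42259813 0.16551665 0.1767175 ] [-0.00291269  0.59628165  0.80276413 -0.00307468]
105 arm 55 [73.2 78.2 83. ] y -14.3 15.1
115 arm 29 [74.9 79.  83.6] y -8.6 9.2
125 arm 28 [73.5 77.1 81. ] y -9.0 8.7
135 arm 29 [73.3 76.7 80.9] y -8.4 9.6
145 arm 31 [71.7 76.2 82.8] y -8.0 9.1
155 arm 32 [72.7 75.6 79. ] y -9.0 9.9
165 arm 21 [61.7 72.7 79.9] y -10.7 9.5
165 grip 5 [139.1 140.9 149.7] y -1.6 7.8
175 arm 47 [61.1 65.  83.9] y -16.3 17.0
175 grip 43 [136.6 141.2 149.5] y -9.4 16.6
185 arm 89 [59.4 68.9 79.8] y -15.3 16.9
185 grip 49 [136.8 142.  153.9] y -9.5 18.2
195 arm 39 [66.1 76.  81.8] y -11.0 13.0
195 grip 52 [135.8 142.3 152.9] y -9.6 17.6
205 grip 51 [136.6 140.8 151.1] y -14.8 25.8
215 grip 122 [135.1 140.1 161.3] y -29.4 39.7
225 grip 144 [133.8 139.6 161.5] y -38.0 39.6
235 grip 107 [130.8 137.1 160. ] y -39.7 40.0
245 grip 92 [130.4 137.  148.5] y -39.6 40.0
255 grip 55 [132.2 137.8 145.5] y -39.1 34.7
```

```bash
python3 -m handwheel '[[[0,0,-0.04,0],[-0.1,0,-0.04,0],[-0.2,0,-0.04,0],[-0.23,0,-0.04,0],[-0.23,0,-0.04,0],[-0.23,0,-0.04,0]]]'; python3 -c "
from bench import ctrl
from h import *
print(loc(ctrl.get_obs()['eef_pos']*1000,frame((468.7,23.8),16.9)))"
```

```text
time_s: 11.98
eef_pos: [0.4383, 0.1237, 0.1888]
eef_rot: [0.0, 0.596, 0.803, 0.0]
wrist_force: [0.1, 0.5, -0.4]
opening: 0.004
grasp_force: 0.0
[1.04409521e+02 1.93345128e-02]
```

```bash
python3 -m handwheel '[[[-0.06,0,0.014,0],[-0.09,0,0.015,0],[-0.12,0,0.017,0],[-0.15,0,0.018,0],[-0.177,0,0.02,0],[-0.205,0,0.03,0],[-0.235,0,0.04,0],[-0.265,0,0.05,0],[-0.29,0,0.062,0],[-0.29,0,0.062,0]]]'
python3 - <<'E'
from bench import ctrl
from h import *
s=ctrl.camera("scene");im=cv2.resize(s["color"][95:280,225:415,::-1],None,fx=3.2,fy=3.2,interpolation=cv2.INTER_CUBIC)
cv2.imwrite("pics/s4.png",cv2.convertScaleAbs(im,alpha=1.8,beta=15))
E
```

```text
time_s: 13.22
eef_pos: [0.4552, 0.0672, 0.1758]
eef_rot: [0.0, 0.596, 0.803, -0.0]
wrist_force: [-0.0, -0.5, 0.3]
opening: -0.002
grasp_force: 0.0
```

View pics/s4.png

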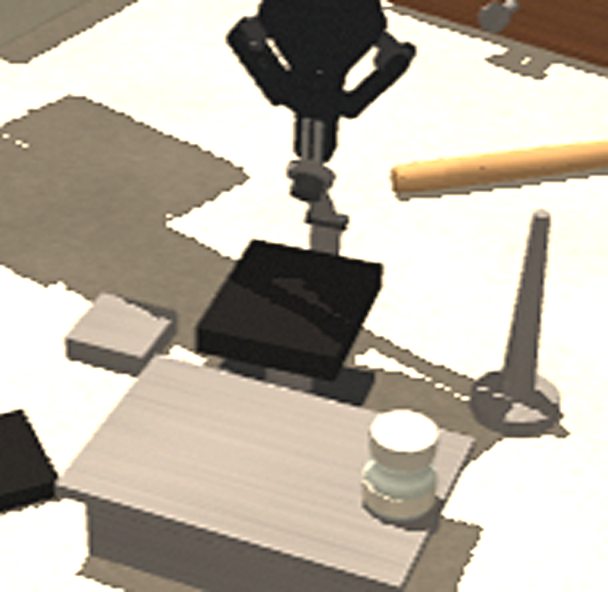

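The arm is swinging over at about 50°, with the fingertips on the disc (crop 310,170). I continue the arc.

```bash
python3 -m handwheel '[[[-0.035,0,0.022,0],[-0.065,0,0.045,0],[-0.095,0,0.07,0],[-0.122,0,0.105,0],[-0.148,0,0.14,0],[-0.172,0,0.174,0],[-0.19,0,0.21,0],[-0.208,0,0.25,0],[-0.22,0,0.28,0],[-0.22,0,0.28,0]]]'; python3 -m handwheel '[[[-0.005,0,0.01,0],[-0.005,0,0.018,0],[-0.005,0,0.026,0],[-0.005,0,0.026,0]]]'
```

```text
time_s: 14.52
eef_pos: [0.4675, 0.0255, 0.1193]
eef_rot: [-0.0, 0.596, 0.803, -0.0]
wrist_force: [-0.1, 0.2, 0.6]
opening: -0.004
grasp_force: 0.0
time_s: 15.02
eef_pos: [0.4684, 0.0246, 0.116]
eef_rot: [0.0, 0.596, 0.803, -0.0]
wrist_force: [-4.4, -1.1, 11.4]
opening: 0.001
grasp_force: 5.9
```

```bash
python3 -m handwheel '[[[0,0,0.005,0],[0,0,0.01,0],[0,0,0.01,0]]]'; python3 -m handwheel '[[[0,0,0.005,0],[0,0,0.01,0],[0,0,0.01,0]]]'
```

```text
time_s: 15.4
eef_pos: [0.4686, 0.0246, 0.1159]
eef_rot: [0.0, 0.595, 0.803, -0.0]
wrist_force: [-14.1, 1.0, 31.0]
opening: -0.005
grasp_force: 15.2
time_s: 15.78
eef_pos: [0.4687, 0.0246, 0.1157]
eef_rot: [0.0, 0.595, 0.804, -0.0]
wrist_force: [-21.3, 0.9, 49.1]
opening: -0.001
grasp_force: 24.6
```

It has bottomed out firmly at 49 N on the fingertips. I'll lift off and check.

```bash
python3 -m handwheel '[[[0,0,-0.02,0],[0,0,-0.05,0],[0,0,-0.2,0],[0,0,-0.5,0],[0.3,0,-0.7,0],[0.6,0,-0.7,0],[0.95,0,-0.7,0],[0.95,0,-0.7,0],[0.95,0,-0.7,0]]]'; python3 blk.py pics/s5.png
python3 - <<'E'
from h import *
F=frame((468.7,23.8),16.9); c=np.load("pics/last_top.npz"); p=cloud(c)*1000
l=np.concatenate([loc(p,F),p[...,2:]],-1)
h=l[(abs(l[...,1])<8)&(l[...,2]>95)&(l[...,2]<140)]
for x in range(-20,90,10):
    b=h[abs(h[:,0]-x)<5]
    if len(b):print(x,np.median(b[:,2]).round(1),len(b))
q=l[(c["color"].max(-1)<75)&(l[...,2]>80)&(l[...,2]<94)&(abs(l[...,0])<68)&(abs(l[...,1])<60)]
for b in(-40,-30,30,40):
    s=q[abs(q[:,1]-b)<5]; print('y',b,'x',s[:,0].min().round(1),s[:,0].max().round(1))
for b in(-50,-30,30,50):
    s=q[abs(q[:,0]-b)<5]; print('x',b,'y',s[:,1].min().round(1),s[:,1].max().round(1),np.median(s[:,2]).round(1))
E
```

```text
time_s: 16.9
eef_pos: [0.4127, 0.2069, 0.2504]
eef_rot: [-0.0, 0.595, 0.804, -0.0]
wrist_force: [-0.1, -0.3, -0.4]
opening: -0.001
grasp_force: 0.0
block rect [468.7  22.9] [100.2 119.8] 16.77 in stand [-0.8  0.2]
tilt deg [ 0.05 -0.33] z 87.8
-20 106.0 5
-10 107.6 30
0 108.3 32
10 107.5 31
20 105.4 30
30 104.9 32
40 104.9 31
50 105.9 31
60 104.7 32
70 104.6 31
80 107.1 31
y -40 x -60.6 59.2
y -30 x -60.2 58.6
y 30 x -60.2 59.3
y 40 x -60.4 59.3
x -50 y -49.7 49.8 87.8
x -30 y -49.2 50.1 87.9
x 30 y -49.9 49.7 88.2
x 50 y -49.6 49.7 87.6
```

View pics/s5.png

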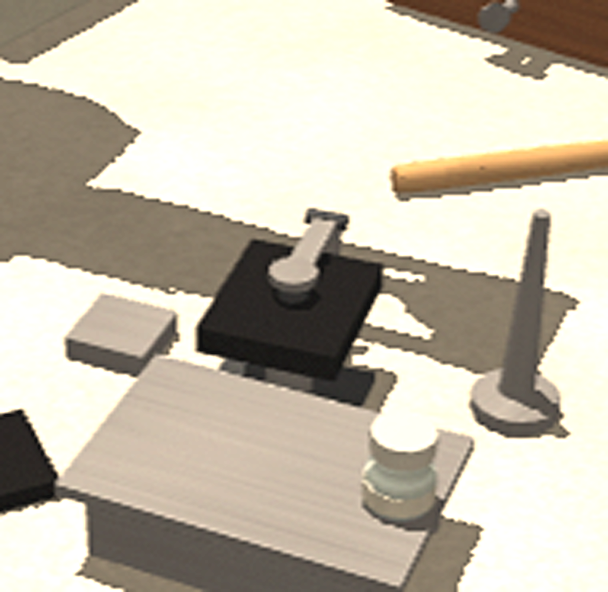

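The picture shows the hold-down arm level with its foot on the block (disc at crop 293,275, 108 mm high). The block is centred within 1 mm, square and level, and the jar and mandrel have not moved.

```bash
python3 -c "
from bench import ctrl
print(ctrl.hand_in())"
```

```text
the job is handed in; nothing more can be done
None
```

The block lies level, square and centred to about 1 mm on the stand, clear of the shelf, with the hold-down foot pressed onto it at about 49 N; the jar and mandrel were not touched, and the job was handed in about 17 s into the 58 s limit.

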